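Press the post bushing home in a microscope base

ROBOT

A 6-joint arm with a two-finger parallel gripper is mounted at the origin on the work surface. World frame = base frame: x ahead of the robot, y to its left, z up, the work surface at z = 0. Lengths are in m, angles in rad, forces in N, time in s.
With the tool pointing down it reaches from about 0.3 to 1 m from the base axis. Payload 5.1 kg.
Tool frame: the origin (TCP) lies between the finger pads; the fingertips stand bot.tcp_to_tips ahead of it and the grasp point (between the pads) lies 11 mm behind it (bot.tcp_to_tips is the distance from the TCP to the fingertips, in m); x points along the fingers, y is the direction in which the jaws open and shut, and the axes are right-handed (so a half turn about x gives the same grasp; the last joint's range is limited). The gripper opens to 95 mm and grips with 3 to 60 N. Pads are 20 mm wide; open, the fingers measure 119 mm over their backs; the gripper's body (75 mm by 180 mm) begins 59 mm behind the grasp point.
Start: joints at [1.175, 0.124, 1.65, -0, 1.367, -0.083], TCP at [0.2, 0.618, 0.223] pointing down, gripper open.
Joint ranges: [-2.61, 2.61], [-1.02, 2.33], [0.03, 2.71], [-1.35, 4.49], [0.32, 2.68], [-2.91, 2.91]. Speed limits (rad/s): [2.57, 2.57, 3.14, 3.14, 3.14, 3.14].

INTERFACE

Orientations are given as a unit quaternion [w, x, y, z].
In Python, from cell import bot gives the robot as it stands.
- The arm moves only by the tool arm_command, never from a script. Its argument "steps" is a list of rows, each an object with "grip": the closure, from 0 (fully open) to 1 (shut); "translation": the shift along the tool's x, y, z in m, a list of three; "twist": the turn, a rotation vector about the tool's x, y, z in units of 8 degrees (1.0 is 8 degrees), a list of three. In form: [{"grip": grip, "translation": [tx, ty, tz], "twist": [rx, ry, rz]}, ...]. A call has 1 to 20 rows; each row is the pose to reach, as a shift and turn from the pose commanded when the call began, along the tool's axes at that moment; what a row does not reach only later rows make up. A row lasts 1/8 s, in which the tool goes at most 62.5 mm and 10.7 degrees, less where a joint would pass 70% of its speed; a pose out of reach is approached as far as the arm can. A call with a gripper value outside its range is refused whole. The fingers move at their own pace and stop on an object; "force" is the grip in N (left out, the last holds). Time passes only in rows, so rows that repeat a pose let the fingers close. It gives the time, the measured TCP pose, the force and the opening at its end, in the units of the state.
- bot.state(): the state, without advancing time (a new reading comes with each control period).
- bot.camera(name): name is "scene" or "top"; returns a dict with "img" (480x640x3 uint8, red, green, blue), "depth" (480x640 float32, m along the optical axis (not along the pixel's ray), 0 where there is no reading), "fx", "fy", "cx", "cy" (pixels), "pose" (4x4, takes a point from camera to world coordinates). Camera axes: x right, y up, looking along -z (the intrinsics and any distortion apply to the point x, -y, -z); pixel columns grow to the right and rows downward; lengths in m; the calibration is good to about 2 mm. A picture is of the moment at which its call begins.
- bot.hand_in(): hands the job in, once; it reports no verdict.
The state is a dict: "t": time; "joint_positions": joint angles; "qd": joint speeds; "effort": joint torques, N m; "eef_pos": TCP position; "eef_rot": TCP orientation; "contact_force": force on the tool from outside, world axes, zero at the start; "wrist_torque": the same for the moment, N m; "grip_width": opening from 0.0 (shut) to 1.0 (fully open).
Only numpy, scipy, OpenCV 4.12 (cv2) and the standard library are available. Lean on these libraries where they do the work, as an engineer would, in place of code of your own. Each camera call takes 0.05 s, during which the arm holds its last target.

TASK

Take the middle-sized of the three bronze post bushings from the wooden rack (the only one that fits) and press it shank down into the empty post socket of the microscope base until its shoulder sits fully home, flush on the base all round; then let go. Press slowly and gently: the base stands on soft rubber feet and sinks under the load, and must never be squashed hard down on them (that takes about 28 N). Leave the other two bushings, the loose eyepiece and the glass dish where they are.

Things in the scene. Friction and masses are not known exactly. Their poses are not given: they have to be found in the camera images.
- bushing_mid_center (a point): Middle-sized bronze bushing, loose, upright in a rack pocket, 0.13 to 0.25 kg, 60 mm tall. From the foot up: greased shank 24 mm diameter, 22 long (lowest 4 mm tapers to 19), flange 38 mm diameter, 6 thick, its underside the shoulder, hub 30 mm diameter, 32 tall, to grip by, with a flat top and a plug 12 mm wide standing 3 mm proud on its centre, to push on. Origin at its centre, 30 mm above the foot; z up its axis.
- bushing_mid_shoulder (a point): The same bushing's shoulder: the centre of the flange's underside, 22 mm above the foot and 8 mm below the bushing's centre.
- bushing_big_center (a point): The biggest bushing (shank 31 mm, flange 50 mm, hub 40 mm diameter, 60 mm tall), too thick for the socket; in another pocket of the rack; its origin is at its centre, half-way up (30 mm above its foot), z up along its axis. To be left alone.
- bushing_small_center (a point): The smallest bushing (shank 17 mm, flange 28 mm, hub 22 mm diameter, 60 mm tall), too thin for the socket; in another pocket of the rack; its origin is at its centre, half-way up (30 mm above its foot), z up along its axis. To be left alone.
- rack: Fixed wooden block, 70 mm (its x) by 260 mm (its y), 22 mm high, origin at the centre of its underside on the bench. Three round pockets 36 mm wide and 10 mm deep at y = -85, 0 and +85 mm; which bushing stands in which pocket varies.
- bore_mouth (a point): The post socket: centre of the mouth of a round blind bore, 25 mm diameter, 40 mm deep, in the flat top of a cream microscope base (220 mm along x, 150 mm wide, top about 78 mm above the bench). The mouth lies on the base's centre line, 55 mm from its centre towards +x. Axes as the base, z up out of the bore.
- packing_ring (a joint): How far the tight ring inside the bore has been driven down, in m. At 0 it lies across the bore 8 mm below the mouth; starts at 0 to 0.004. The shank must drive it down ahead of itself with a steady push of about 16 N until the shoulder meets the base; then the push grows: 19 to 22 N is ample. It does not spring back; a bushing let go earlier stays standing proud.
- stand (a joint): How far the base has sunk on its soft rubber feet, in m: 0 to 0.001 unloaded; it rises again when let go and cannot move sideways. While the ring is being driven it has sunk 2 to 4 mm (it varies), so a push that ends at the seat's unloaded height leaves the bushing proud; with the shoulder home the push grows about 5 N a mm. Beyond 0.006 (a push of about 28 N) the feet are squashed.
- eyepiece: Loose black eyepiece standing on the bench beyond the base, 40 mm diameter, 60 mm tall; origin at the centre of its underside. To be left alone.
- dish: Loose glass dish lying on the bench beyond the base, 90 mm diameter, 13 mm high; origin at the centre of its underside. To be left alone.
Things that resemble listed ones, but are neither listed nor needed, are in the scene too. Leave any blue or purple look-alike of the part that bears bushing_mid_center alone.

How it is judged:
By the outcome, as a careful person would: the job done as asked, in the order asked, and still so for the second after the job is handed in, with the robot touching nothing.
It also fails if it takes over 48 s, if anything falls off the work surface, if the arm or the gripper's body presses on something with over 40 N, if the wrist force passes 120 N, or if a joint passes its speed limit or range.

## Working session

There is one attempt and no reset: what is moved stays moved. The work goes in short steps, Python scripts to look and compute and a tool call to move; the robot and the scene stay as the last step left them, time stands still between calls to the robot, and variables do not carry over. Pictures are saved under pics/ and viewed, and the job is handed in when it is done.

Besides the shell and the picture viewer there is one more tool, called by a JSON object that holds its "fn" and its "kwargs". arm_command: Moves the arm, as the interface text tells. Its arguments: {"type":"object","properties":{"steps":{"type":"array","items":{"type":"object","properties":{"grip":{"type":"number"},"translation":{"type":"array","items":{"type":"number"}},"twist":{"type":"array","items":{"type":"number"}}}}},"force":{"type":"number"}},"required":["steps"]}

```bash
mkdir -p pics
python3 - <<'E'
from cell import bot
import cv2,numpy as np,pickle
for n in("scene","top"):
    c=bot.camera(n); pickle.dump(c,open(n+".pkl","wb")); cv2.imwrite(f"pics/{n}0.png",c["img"][:,:,::-1]); print(n,c["fx"],c["fy"],c["cx"],c["cy"],np.round(c["pose"],3).tolist(),[k for k in c])
print(bot.state(),bot.tcp_to_tips)
E
```

```text
scene 492.2728302514462 492.2728302514462 316.6383963318284 239.4691823136261 [[0.771, -0.486, 0.411, 0.916], [0.637, 0.583, -0.505, -0.49], [0.006, 0.651, 0.759, 0.714], [0.0, 0.0, 0.0, 1.0]] ['img', 'depth', 'fx', 'fy', 'cx', 'cy', 'pose']
top 474.1829733777068 474.1829733777068 315.976676127263 240.96041330794833 [[-0.027, 0.989, -0.143, 0.453], [-0.999, -0.023, 0.028, -0.066], [0.024, 0.144, 0.989, 0.988], [0.0, 0.0, 0.0, 1.0]] ['img', 'depth', 'fx', 'fy', 'cx', 'cy', 'pose']
{'t': 0.1, 'joint_positions': array([ 1.17539535e+00,  1.24441136e-01,  1.65152261e+00, -1.06742234e-05,
        1.36750017e+00, -8.25895863e-02]), 'qd': array([-0.0004612 , -0.00224173, -0.00252938, -0.00215609,  0.00072223,
       -0.00069998]), 'effort': array([ 6.70967365e-04, -4.18878722e+01, -3.61097789e+01,  7.77562056e-02,
        4.61286027e-02, -4.84787404e-05]), 'eef_pos': array([0.19983479, 0.61792949, 0.22151792]), 'eef_rot': array([ 0.6983223 ,  0.1095007 ,  0.69862835, -0.11078802]), 'contact_force': array([0.12875164, 0.83523576, 0.2252057 ]), 'wrist_torque': array([ 0.01159638,  0.00044829, -0.00426234]), 'grip_width': 0.996770993017724} 0.008
```

View pics/scene0.png

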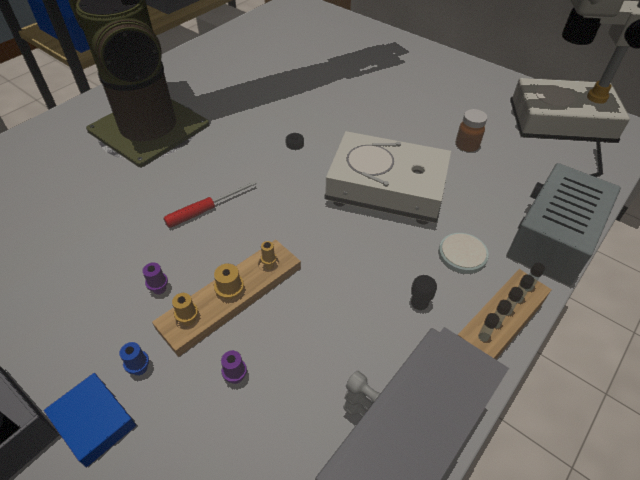

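View pics/top0.png

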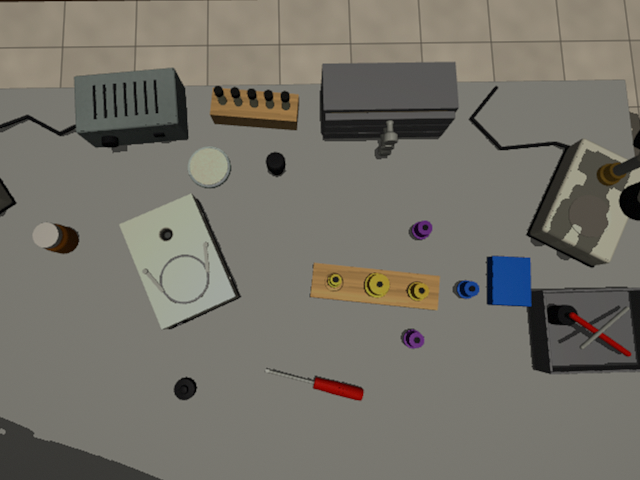

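The scene view shows the rack with the mid bushing at about (185,305), the big one at (228,280) and the small one at (268,252). In the top view they are at (418,291), (376,285) and (335,282). The socket is at (166,234) in the top view. I'll enlarge crops of these next.

```bash
cat > h.py <<'E'
import numpy as np,pickle
def load(n): return pickle.load(open(n+".pkl","rb"))
def ray(c,u,v):
    P=c["pose"]; d=P[:3,:3]@np.array([(u-c["cx"])/c["fx"],-(v-c["cy"])/c["fy"],-1.]); return P[:3,3],d
def atz(c,u,v,z):
    o,d=ray(c,u,v); return o+d*(z-o[2])/d[2]
def cloud(c):
    v,u=np.mgrid[:480,:640]; D=c["depth"]; P=c["pose"]
    p=np.stack([(u-c["cx"])/c["fx"]*D,-(v-c["cy"])/c["fy"]*D,-D],-1); return p@P[:3,:3].T+P[:3,3]
def proj(c,p):
    P=c["pose"]; q=P[:3,:3].T@(np.asarray(p)-P[:3,3]); return c["cx"]+c["fx"]*q[0]/-q[2], c["cy"]-c["fy"]*q[1]/-q[2]
E
python3 - <<'E'
from h import *; import cv2
def crop(n,x,y,w,h,s,out):
    c=load(n); i=c["img"][y:y+h,x:x+w,::-1]; cv2.imwrite(out,cv2.resize(i,None,fx=s,fy=s,interpolation=cv2.INTER_CUBIC))
crop("top",305,255,140,60,5,"pics/c1.png"); crop("top",110,185,140,150,4,"pics/c2.png"); crop("scene",145,230,160,120,5,"pics/c3.png"); crop("scene",315,120,150,110,5,"pics/c4.png")
t=load("top"); C=cloud(t)
for u,v in[(418,291),(411,291),(376,285),(335,282),(425,302),(166,234),(160,250),(220,290),(200,220),(300,230)]: print((u,v),C[v,u].round(4))
s=load("scene"); C=cloud(s)
for u,v in[(183,298),(228,270),(268,246),(418,169),(400,190),(430,160),(250,300)]: print('s',(u,v),C[v,u].round(4))
E
```

```text
(418, 291) [ 0.4834 -0.2867  0.0711]
(411, 291) [ 0.4843 -0.2771  0.0536]
(376, 285) [ 0.497  -0.2057  0.0719]
(335, 282) [ 0.5048 -0.1266  0.0717]
(425, 302) [ 0.4624 -0.3117  0.0214]
(166, 234) [0.6073 0.2009 0.0646]
(160, 250) [0.5747 0.2089 0.0744]
(220, 290) [0.4948 0.0929 0.0798]
(200, 220) [0.6314 0.1324 0.0766]
(300, 230) [ 6.203e-01 -6.090e-02 -5.000e-04]
s (183, 298) [ 0.4867 -0.289   0.0744]
s (228, 270) [ 0.5015 -0.2071  0.0755]
s (268, 246) [ 0.5162 -0.1284  0.0751]
s (418, 169) [0.6029 0.2099 0.0678]
s (400, 190) [0.6135 0.1268 0.078 ]
s (430, 160) [0.6121 0.2365 0.0785]
s (250, 300) [ 0.5369 -0.2007  0.0151]
```

View pics/c1.png

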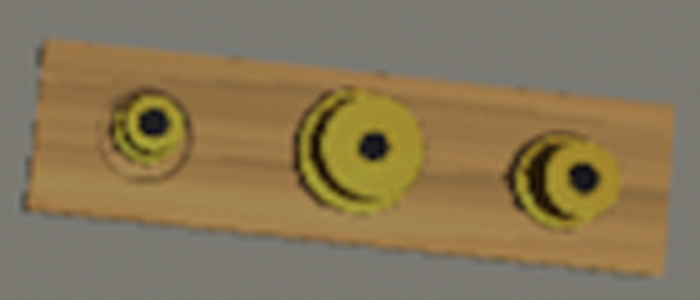

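View pics/c2.png

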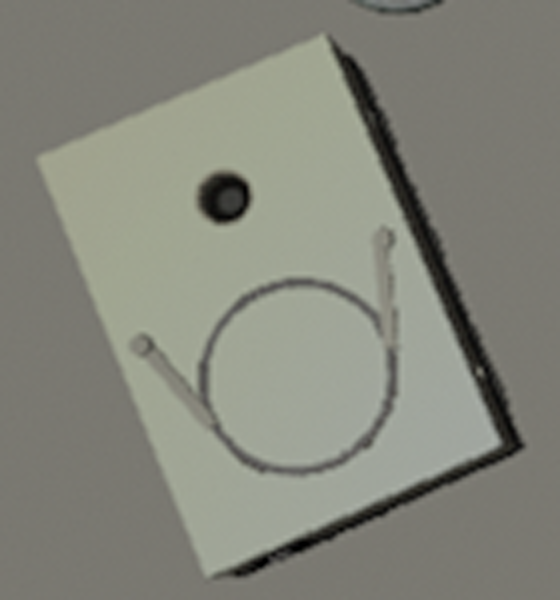

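View pics/c3.png

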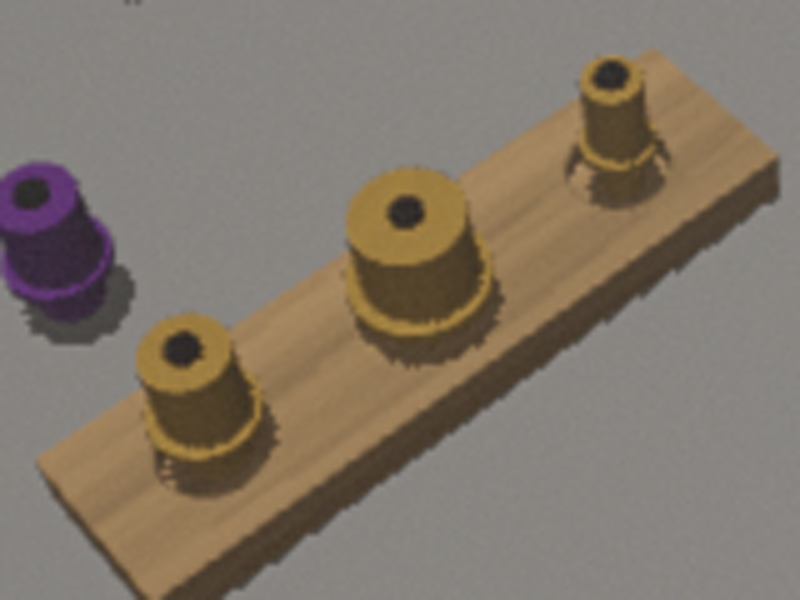

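View pics/c4.png

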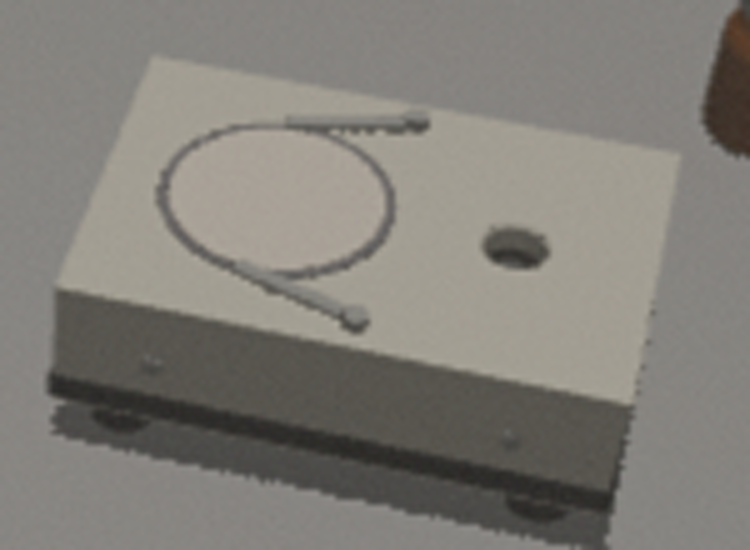

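Run:
```python
from h import *; import cv2
t=load("top"); s=load("scene")
f=lambda X,s,o:(X+.5)/s-.5+o
T=lambda X,Y,z,ox,oy,k:atz(t,f(X,k,ox),f(Y,k,oy),z)
S=lambda X,Y,z,ox,oy,k:atz(s,f(X,k,ox),f(Y,k,oy),z)
print("plug",T(583,178,.075,305,255,5),S(183,349,.075,145,230,5))
print("hubtop",T(581,178,.072,305,255,5),S(186,352,.072,145,230,5))
print("plugbig",T(373,146,.075,305,255,5),S(406,211,.075,145,230,5))
print("plugsmall",T(154,123,.075,305,255,5),S(611,74,.075,145,230,5))
R=[T(*p,.022,305,255,5) for p in[(45,38),(675,106),(662,275),(25,208)]]
print("rack c",np.mean(R,0), "yaw of y axis", [np.degrees(np.arctan2(*(a-b)[[1,0]])) for a,b in((R[0],R[1]),(R[3],R[2]))],np.linalg.norm(R[0]-R[1]))
print("bore",T(224,197,.078,110,185,4),S(516,247,.078,315,120,5))
for nm,B in(("top",[T(*p,.078,110,185,4) for p in[(327,34),(38,157),(208,577),(504,444)]]),("scene",[S(*p,.078,315,120,5) for p in[(632,404),(681,153),(153,57),(57,290)]])):
    B=np.array(B); c=B.mean(0); print(nm,B[:,:2].round(4).tolist()); 
    ax=(B[0]+B[1]-B[2]-B[3])/2; L=np.linalg.norm(ax); print(c,L,np.linalg.norm(B[0]-B[1]),np.degrees(np.arctan2(ax[1],ax[0])), "mouth",c+ax/L*.055)
# hub top ellipse from depth/color
for n,c,x,y,w,h in(("top",t,400,270,45,40),("scene",s,160,280,50,60)):
    C=cloud(c); P=C[y:y+h,x:x+w].reshape(-1,3); m=(P[:,2]>.066); print(n,"hub depth mean",P[m].mean(0),P[m].min(0),P[m].max(0),m.sum())
```

```text
plug [ 0.48465539 -0.29208781  0.075     ] [ 0.48701327 -0.29266292  0.075     ]
hubtop [ 0.48477844 -0.29205299  0.072     ] [ 0.48657105 -0.29187231  0.072     ]
plugbig [ 0.49901496 -0.21146412  0.075     ] [ 0.50108791 -0.2116953   0.075     ]
plugsmall [ 0.50999508 -0.12729137  0.075     ] [ 0.51215091 -0.12711492  0.075     ]
rack c [ 0.49768444 -0.21119753  0.022     ] yaw of y axis [np.float64(82.41839293935709), np.float64(82.53744699505258)] 0.259769332724313
bore [0.60533237 0.19773737 0.078     ] [0.60757408 0.19859741 0.078     ]
top [[0.6849, 0.1493], [0.6269, 0.2871], [0.4251, 0.2019], [0.4835, 0.0636]]
[0.55510778 0.17546785 0.078     ] 0.21899265900587783 0.14956220951914384 22.968742562288522 mouth [0.60574726 0.19693044 0.078     ]
scene [[0.6863, 0.1519], [0.6283, 0.2904], [0.4265, 0.2033], [0.4862, 0.0648]]
[0.55683498 0.17760048 0.078     ] 0.21898732436275867 0.1501205624861763 23.444176208940625 mouth [0.60729463 0.19948252 0.078     ]
top hub depth mean [ 0.48384811 -0.28116626  0.1131097 ] [ 0.45332821 -0.30662363  0.06623702] [ 0.49890433 -0.06617318  0.98765711] 199
scene hub depth mean [ 0.50970525 -0.30357744  0.10485289] [ 0.47108389 -0.48960967  0.06603224] [ 0.91588361 -0.27818873  0.7135552 ] 294
```

```bash
cat >> h.py <<'E'
from scipy.spatial.transform import Rotation as Ro
def R_(st): q=np.asarray(st["eef_rot"]); return Ro.from_quat(q[[1,2,3,0]]).as_matrix()
def delta(st,tgt,p0=None): 
    R=R_(st); return R.T@(np.asarray(tgt)-(st["eef_pos"] if p0 is None else p0))
E
python3 - <<'E'
from h import *; from cell import bot
st=bot.state(); R=R_(st); print(R.round(4)); print(delta(st,[.4857,-.2922,.15]))
print("tool y yaw",np.degrees(np.arctan2(R[1,1],R[0,1])))
E
```

```text
[[-7.000e-04  3.077e-01  9.515e-01]
 [-1.700e-03  9.515e-01 -3.077e-01]
 [-1.000e+00 -1.900e-03 -1.000e-04]]
[ 0.07288985 -0.77785869  0.55208003]
tool y yaw 72.077359439115
```

{"fn": "arm_command", "kwargs": {"steps": [{"grip": 0.2,"translation": [0.03,-0.2,0.14],"twist": [2.5,0,0]},{"grip": 0.2,"translation": [0.073,-0.778,0.552],"twist": [9.94,0,0]},{"grip": 0.2,"translation": [0.073,-0.778,0.552],"twist": [9.94,0,0]},{"grip": 0.2,"translation": [0.073,-0.778,0.552],"twist": [9.94,0,0]},{"grip": 0.2,"translation": [0.073,-0.778,0.552],"twist": [9.94,0,0]},{"grip": 0.2,"translation": [0.073,-0.778,0.552],"twist": [9.94,0,0]},{"grip": 0.2,"translation": [0.073,-0.778,0.552],"twist": [9.94,0,0]},{"grip": 0.2,"translation": [0.073,-0.778,0.552],"twist": [9.94,0,0]},{"grip": 0.2,"translation": [0.073,-0.778,0.552],"twist": [9.94,0,0]},{"grip": 0.2,"translation": [0.073,-0.778,0.552],"twist": [9.94,0,0]},{"grip": 0.2,"translation": [0.073,-0.778,0.552],"twist": [9.94,0,0]},{"grip": 0.2,"translation": [0.073,-0.778,0.552],"twist": [9.94,0,0]},{"grip": 0.2,"translation": [0.073,-0.778,0.552],"twist": [9.94,0,0]},{"grip": 0.2,"translation": [0.073,-0.778,0.552],"twist": [9.94,0,0]},{"grip": 0.2,"translation": [0.073,-0.778,0.552],"twist": [9.94,0,0]},{"grip": 0.2,"translation": [0.073,-0.778,0.552],"twist": [9.94,0,0]},{"grip": 0.2,"translation": [0.073,-0.778,0.552],"twist": [9.94,0,0]},{"grip": 0.2,"translation": [0.073,-0.778,0.552],"twist": [9.94,0,0]},{"grip": 0.2,"translation": [0.073,-0.778,0.552],"twist": [9.94,0,0]},{"grip": 0.2,"translation": [0.073,-0.778,0.552],"twist": [9.94,0,0]}]}}

```text
t: 2.6
eef_pos: [0.4859, -0.2906, 0.15]
eef_rot: [0.467, 0.531, 0.467, -0.531]
contact_force: [-0.1, 0.2, 1.2]
grip_width: 0.803
```

Run:
```python
from h import *; from cell import bot; import cv2
for n in("scene",):
    c=bot.camera(n); cv2.imwrite(f"pics/{n}1.png",c["img"][:,:,::-1])
st=bot.state(); print(st["t"],st["eef_pos"],st["contact_force"],st["joint_positions"].round(3),st["grip_width"]); print(R_(st).round(4),delta(st,[.4857,-.2922,.051]))
```

```text
2.65 [ 0.48592278 -0.29084504  0.15000662] [ 0.24106426 -0.03915603 -1.0556751 ] [-0.634 -0.003  1.909  0.     1.236 -0.505] 0.8011746076901555
[[ 5.000e-04  9.917e-01 -1.284e-01]
 [-3.000e-04 -1.284e-01 -9.917e-01]
 [-1.000e+00  5.000e-04  2.000e-04]] [ 9.90068689e-02 -9.65095767e-05  1.35164459e-03]
```

View pics/scene1.png

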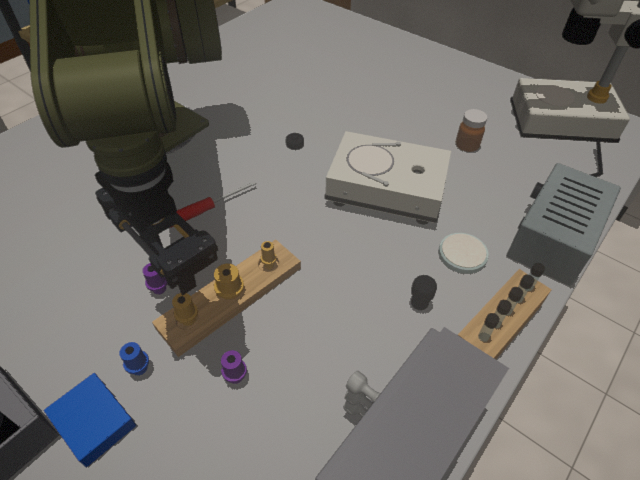

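{"fn": "arm_command", "kwargs": {"steps": [{"grip": 0.2,"translation": [0.03,0,0.001],"twist": [0,0,0]},{"grip": 0.2,"translation": [0.06,0,0.001],"twist": [0,0,0]},{"grip": 0.2,"translation": [0.08,0,0.001],"twist": [0,0,0]},{"grip": 0.2,"translation": [0.09,0,0.001],"twist": [0,0,0]},{"grip": 0.2,"translation": [0.099,0,0.001],"twist": [0,0,0]},{"grip": 0.2,"translation": [0.099,0,0.001],"twist": [0,0,0]},{"grip": 0.2,"translation": [0.099,0,0.001],"twist": [0,0,0]}]}}

```text
t: 3.52
eef_pos: [0.4863, -0.2931, 0.0515]
eef_rot: [0.467, 0.532, 0.466, -0.531]
contact_force: [0.5, -0.4, -0.2]
grip_width: 0.8
```

Run:
```python
from h import *; from cell import bot; import cv2
c=bot.camera("scene"); i=c["img"][210:350,110:310,::-1]; cv2.imwrite("pics/s2.png",cv2.resize(i,None,fx=4,fy=4,interpolation=cv2.INTER_CUBIC))
st=bot.state(); print(st["t"],st["eef_pos"],st["contact_force"],st["grip_width"])
```

```text
3.575 [ 0.48629499 -0.29310286  0.05159902] [-0.91693688 -0.01842821 -0.03105479] 0.7964007748939557
```

View pics/s2.png

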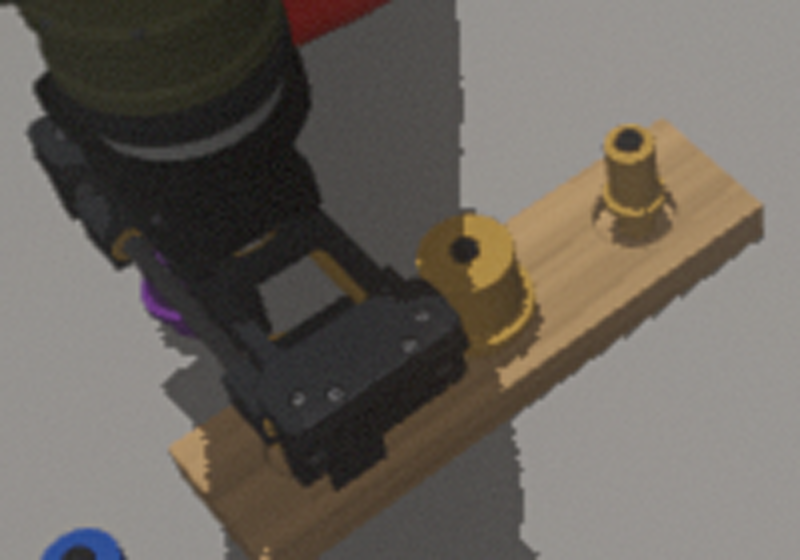

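{"fn": "arm_command", "kwargs": {"force": 50, "steps": [{"grip": 0.5,"translation": [0,0,0],"twist": [0,0,0]},{"grip": 0.5,"translation": [0,0,0],"twist": [0,0,0]},{"grip": 0.65,"translation": [0,0,0],"twist": [0,0,0]},{"grip": 0.8,"translation": [0,0,0],"twist": [0,0,0]},{"grip": 1,"translation": [0,0,0],"twist": [0,0,0]},{"grip": 1,"translation": [0,0,0],"twist": [0,0,0]},{"grip": 1,"translation": [0,0,0],"twist": [0,0,0]},{"grip": 1,"translation": [0,0,0],"twist": [0,0,0]}]}}

```text
t: 4.58
eef_pos: [0.4857, -0.2926, 0.0506]
eef_rot: [-0.466, -0.531, -0.467, 0.531]
contact_force: [-1.0, 0.6, 0.3]
grip_width: 0.307
```

{"fn": "arm_command", "kwargs": {"steps": [{"grip": 1,"translation": [-0.03,0,0],"twist": [0,0,0]},{"grip": 1,"translation": [-0.06,0,0],"twist": [0,0,0]},{"grip": 1,"translation": [-0.09,0,0],"twist": [0,0,0]},{"grip": 1,"translation": [-0.1145,0,-0.03],"twist": [-0.2,0,0]},{"grip": 1,"translation": [-0.1145,0.01,-0.075],"twist": [-0.7,0,0]},{"grip": 1,"translation": [-0.1145,0.016,-0.125],"twist": [-1.2,0,0]},{"grip": 1,"translation": [-0.1145,0.022,-0.175],"twist": [-1.7,0,0]},{"grip": 1,"translation": [-0.1145,0.028,-0.225],"twist": [-2.2,0,0]},{"grip": 1,"translation": [-0.1145,0.034,-0.275],"twist": [-2.7,0,0]},{"grip": 1,"translation": [-0.1145,0.04,-0.325],"twist": [-3.1,0,0]},{"grip": 1,"translation": [-0.1145,0.045,-0.375],"twist": [-3.5,0,0]},{"grip": 1,"translation": [-0.1145,0.05,-0.42],"twist": [-3.8,0,0]},{"grip": 1,"translation": [-0.1145,0.054,-0.46],"twist": [-3.94,0,0]},{"grip": 1,"translation": [-0.1145,0.057,-0.49],"twist": [-3.94,0,0]},{"grip": 1,"translation": [-0.1145,0.057,-0.502],"twist": [-3.94,0,0]},{"grip": 1,"translation": [-0.1145,0.057,-0.502],"twist": [-3.94,0,0]},{"grip": 1,"translation": [-0.1145,0.057,-0.502],"twist": [-3.94,0,0]},{"grip": 1,"translation": [-0.1145,0.057,-0.502],"twist": [-3.94,0,0]}]}}

```text
t: 6.82
eef_pos: [0.6072, 0.1967, 0.1652]
eef_rot: [0.593, 0.385, 0.593, -0.385]
contact_force: [0.1, -0.1, -1.1]
grip_width: 0.31
```

Run:
```python
from h import *; from cell import bot; import cv2
c=bot.camera("scene"); pickle.dump(c,open("scene3.pkl","wb")); cv2.imwrite("pics/s3.png",cv2.resize(c["img"][60:220,310:470,::-1],None,fx=3.7,fy=3.7,interpolation=cv2.INTER_CUBIC))
t=bot.camera("top"); pickle.dump(t,open("top3.pkl","wb")); cv2.imwrite("pics/t3.png",t["img"][:,:,::-1])
st=bot.state(); print(st["t"],st["eef_pos"],st["contact_force"],st["grip_width"]);print(R_(st).round(4))
```

```text
6.925 [0.6072803  0.1969142  0.16527443] [ 0.18496761  0.37796936 -1.60331738] 0.3071431414695496
[[ 1.000e-04  9.134e-01  4.070e-01]
 [-1.000e-04  4.070e-01 -9.134e-01]
 [-1.000e+00  1.000e-04  1.000e-04]]
```

View pics/s3.png

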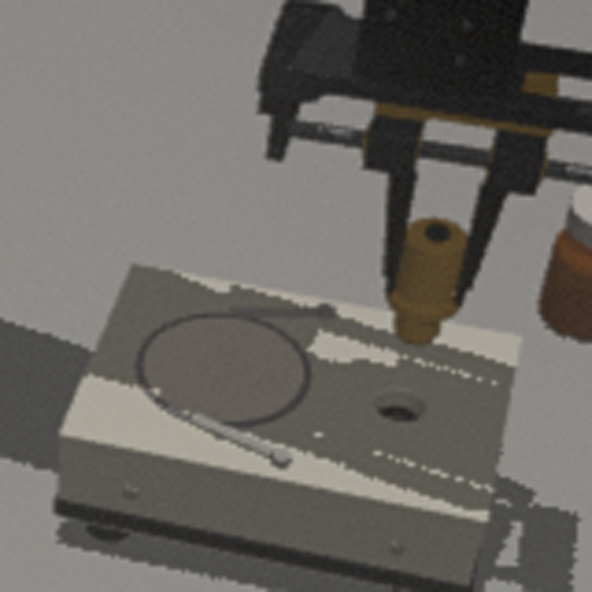

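View pics/t3.png

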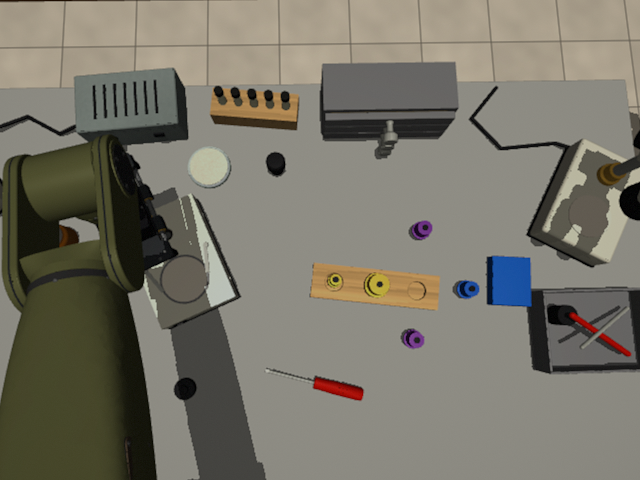

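Run:
```python
from h import *
import cv2
s=load("scene3"); 
g=lambda p:tuple(round((a-o+.5)*3.7-.5,1) for a,o in zip(proj(s,p),(310,60)))
x,y,f=.6073,.1969,.1267
print("plug",g([x,y,f+.063]),"hubtop",g([x,y,f+.06]),"foot",g([x,y,f]),"flange",g([x,y,f+.025]))
print("mouth (avg est)",g([.6065,.1982,.078]))
# bigger crop
cv2.imwrite("pics/s3b.png",cv2.resize(s["img"][115:180,400:460,::-1],None,fx=9,fy=9,interpolation=cv2.INTER_CUBIC))
h=lambda p:tuple(round((a-o+.5)*9-.5,1) for a,o in zip(proj(s,p),(400,115)))
print("9x plug",h([x,y,f+.063]),"hubtop",h([x,y,f+.06]),"foot",h([x,y,f]),"mouth",h([.6065,.1982,.078]))
```

```text
plug (np.float64(435.7), np.float64(228.8)) hubtop (np.float64(434.6), np.float64(234.0)) foot (np.float64(413.6), np.float64(332.8)) flange (np.float64(422.1), np.float64(292.8))
mouth (avg est) (np.float64(398.1), np.float64(404.2))
9x plug (np.float64(250.5), np.float64(62.1)) hubtop (np.float64(247.8), np.float64(74.8)) foot (np.float64(196.8), np.float64(315.2)) mouth (np.float64(159.0), np.float64(488.8))
```

View pics/s3b.png

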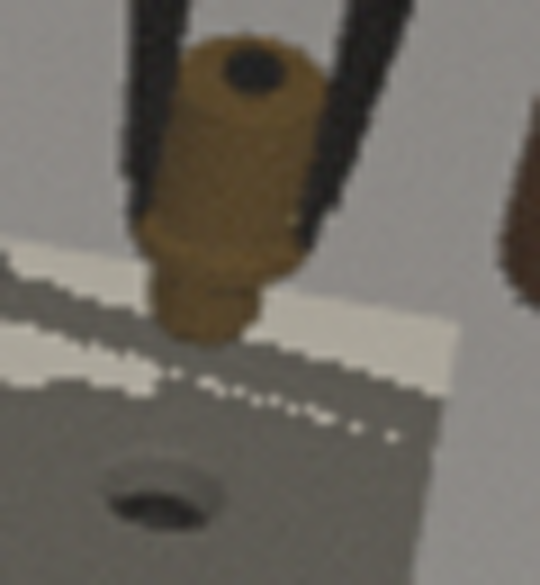

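Run:
```python
from h import *
s=load("scene3")
k=lambda X,Y,z:atz(s,(X+.5)/9-.5+400,(Y+.5)/9-.5+115,z)
print("plug",k(256,71,.1897),"hub",k(254,77,.1867),"mouth",k(164,494,.078))
# foot outline bottom predicted
h=lambda p:tuple(round((a-o+.5)*9-.5,1) for a,o in zip(proj(s,p),(400,115)))
for cx,cy in((.6073,.1969),k(256,71,.1897)[:2]):
    a=np.linspace(0,6.28,100); 
    for r,z in((.0095,.1267),(.019,.1487),(.012,.1307),(.015,.1867)):
        q=np.array([h([cx+r*np.cos(b),cy+r*np.sin(b),z]) for b in a]); print(r,q.min(0),q.max(0))
a=np.linspace(0,6.28,100);m=k(164,494,.078);q=np.array([h([m[0]+.0125*np.cos(b),m[1]+.0125*np.sin(b),.078]) for b in a]); print("mouth",q.min(0),q.max(0))
```

```text
plug [0.60964248 0.1951016  0.1897    ] hub [0.60861131 0.19707358 0.1867    ] mouth [0.60823323 0.19745836 0.078     ]
0.0095 [150.6 286.1] [243.  344.7]
0.019 [120.9 172.1] [309.1 289.2]
0.012 [141.5 263.2] [258.6 337.2]
0.015 [171.1  29.3] [324.7 121.3]
0.0095 [155.6 294.9] [248.2 353.7]
0.019 [126.  180.8] [314.6 298.4]
0.012 [146.6 272. ] [263.9 346.3]
0.015 [176.4  38. ] [330.4 130.4]
mouth [105.7 455.7] [222.5 532.9]
```

{"fn": "arm_command", "kwargs": {"steps": [{"grip": 1,"translation": [0.015,0,-0.001],"twist": [0,0,0]},{"grip": 1,"translation": [0.03,0,-0.001],"twist": [0,0,0]},{"grip": 1,"translation": [0.04,0,-0.001],"twist": [0,0,0]},{"grip": 1,"translation": [0.045,0,-0.001],"twist": [0,0,0]},{"grip": 1,"translation": [0.045,0,-0.001],"twist": [0,0,0]},{"grip": 1,"translation": [0.045,0,-0.001],"twist": [0,0,0]}]}}

```text
t: 7.68
eef_pos: [0.6073, 0.1988, 0.1208]
eef_rot: [0.594, 0.385, 0.593, -0.384]
contact_force: [-0.7, -0.4, -2.4]
grip_width: 0.305
```

Run:
```python
from h import *; from cell import bot; import cv2
s=bot.camera("scene"); pickle.dump(s,open("scene4.pkl","wb")); cv2.imwrite("pics/s4.png",cv2.resize(s["img"][130:190,395:455,::-1],None,fx=9,fy=9,interpolation=cv2.INTER_CUBIC))
st=bot.state(); print(st["t"],st["eef_pos"],st["contact_force"],st["grip_width"])
```

```text
7.725 [0.60733158 0.19877473 0.12091026] [-0.11980548  0.17026949 -2.81387096] 0.30868283150390935
```

View pics/s4.png

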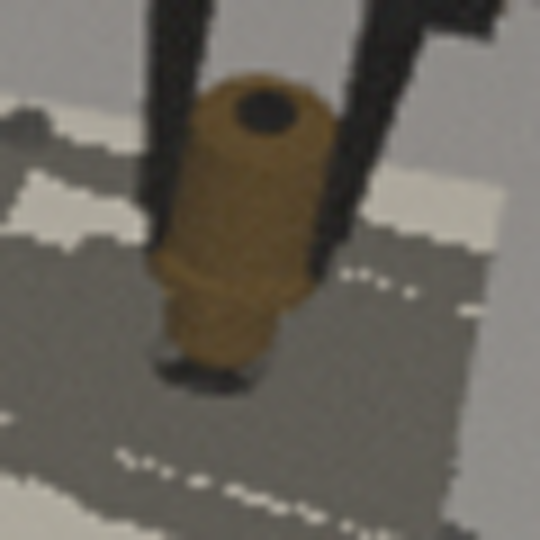

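Run:
```python
from h import *
s=load("scene4")
h=lambda p:tuple(round((a-o+.5)*9-.5,1) for a,o in zip(proj(s,p),(395,130)))
f=.1209-.0386; a=np.linspace(0,6.28,100)
for cx,cy in((.60823,.19746),(.60823,.19946)):
    for n,r,z in(("foot",.0095,f),("shank",.012,f+.004),("shank top",.012,f+.022),("flange",.019,f+.022),("hub",.015,f+.06),("plug",.006,f+.063)):
        q=np.array([h([cx+r*np.cos(b),cy+r*np.sin(b),z]) for b in a]); print(n,q.min(0),q.max(0))
```

```text
foot [167.7 314.7] [256.8 373.3]
shank [158.9 292.8] [271.8 367. ]
shank top [172.  227.7] [286.5 301.8]
flange [138.7 206.6] [320.  323.9]
hub [186.1  74.8] [333.9 167.3]
plug [232.8  90.4] [292.  127.4]
foot [172.7 310. ] [261.7 368.5]
shank [163.9 288.2] [276.7 362.1]
shank top [177.  223.1] [291.5 297. ]
flange [143.8 202. ] [324.9 319.1]
hub [191.3  70.2] [339.  162.5]
plug [238.   85.7] [297.2 122.6]
```

{"fn": "arm_command", "kwargs": {"steps": [{"grip": 1,"translation": [0.002,-0.0005,0.001],"twist": [0,0,0]},{"grip": 1,"translation": [0.004,-0.0005,0.001],"twist": [0,0,0]},{"grip": 1,"translation": [0.0055,-0.0005,0.001],"twist": [0,0,0]},{"grip": 1,"translation": [0.007,-0.0005,0.001],"twist": [0,0,0]},{"grip": 1,"translation": [0.0085,-0.0005,0.001],"twist": [0,0,0]},{"grip": 1,"translation": [0.0085,-0.0005,0.001],"twist": [0,0,0]}]}}

```text
t: 8.48
eef_pos: [0.6067, 0.1981, 0.1123]
eef_rot: [0.593, 0.385, 0.594, -0.384]
contact_force: [-3.3, 2.1, 2.9]
grip_width: 0.309
```

Run:
```python
from h import *; from cell import bot
st=bot.state(); print(st["t"],st["eef_pos"],st["contact_force"],st["wrist_torque"])
```

```text
8.475 [0.60673874 0.19805139 0.11231858] [-3.33135649  2.14872625  2.87564322] [ 0.34103121  0.6419794  -0.06388738]
```

{"fn": "arm_command", "kwargs": {"steps": [{"grip": 1,"translation": [0,-0.0005,-0.0006],"twist": [0,0,0]},{"grip": 1,"translation": [0,-0.0005,-0.0006],"twist": [0,0,0]},{"grip": 1,"translation": [0.001,-0.0005,-0.0006],"twist": [0,0,0]},{"grip": 1,"translation": [0.002,-0.0005,-0.0006],"twist": [0,0,0]},{"grip": 1,"translation": [0.002,-0.0005,-0.0006],"twist": [0,0,0]}]}}

```text
t: 9.1
eef_pos: [0.606, 0.1982, 0.1091]
eef_rot: [0.593, 0.385, 0.593, -0.385]
contact_force: [0.5, 4.7, -3.6]
grip_width: 0.308
```

Run:
```python
from h import *; from cell import bot
st=bot.state(); print(st["t"],st["eef_pos"],st["contact_force"],st["wrist_torque"])
```

```text
9.1 [0.60597154 0.1981612  0.10908531] [ 0.50526318  4.72341464 -3.61066728] [ 0.93466667 -0.02211807 -0.02574912]
```

{"fn": "arm_command", "kwargs": {"steps": [{"grip": 1,"translation": [0,0.0003,-0.0006],"twist": [0,0,0]},{"grip": 1,"translation": [0.001,0.0003,-0.0006],"twist": [0,0,0]},{"grip": 1,"translation": [0.002,0.0003,-0.0006],"twist": [0,0,0]},{"grip": 1,"translation": [0.002,0.0003,-0.0006],"twist": [0,0,0]}]}}

```text
t: 9.6
eef_pos: [0.6061, 0.1984, 0.1075]
eef_rot: [0.593, 0.385, 0.593, -0.385]
contact_force: [-0.5, 2.4, -2.1]
grip_width: 0.307
```

Run:
```python
from h import *; from cell import bot
st=bot.state(); print(st["t"],st["eef_pos"],st["contact_force"],st["wrist_torque"])
```

```text
9.6 [0.60606423 0.198352   0.10750195] [-0.48456072  2.4339975  -2.08755762] [5.30821515e-01 1.15505568e-01 5.08544511e-04]
```

{"fn": "arm_command", "kwargs": {"steps": [{"grip": 1,"translation": [0.0005,0.0001,-0.0003],"twist": [0,0,0]},{"grip": 1,"translation": [0.001,0.0001,-0.0003],"twist": [0,0,0]},{"grip": 1,"translation": [0.0015,0.0001,-0.0003],"twist": [0,0,0]},{"grip": 1,"translation": [0.002,0.0001,-0.0003],"twist": [0,0,0]},{"grip": 1,"translation": [0.0025,0.0001,-0.0003],"twist": [0,0,0]},{"grip": 1,"translation": [0.003,0.0001,-0.0003],"twist": [0,0,0]},{"grip": 1,"translation": [0.003,0.0001,-0.0003],"twist": [0,0,0]}]}}

```text
t: 10.48
eef_pos: [0.6062, 0.1987, 0.1048]
eef_rot: [0.593, 0.385, 0.593, -0.385]
contact_force: [0.2, 0.4, -1.3]
grip_width: 0.312
```

Run:
```python
from h import *; from cell import bot
st=bot.state(); print(st["t"],st["eef_pos"],st["contact_force"],st["wrist_torque"])
```

```text
10.475 [0.6062369  0.19867427 0.10479077] [ 0.17359412  0.3815875  -1.32906686] [-0.04918893  0.07488743 -0.00168745]
```

{"fn": "arm_command", "kwargs": {"force": 60, "steps": [{"grip": 1,"translation": [0.0005,0,0],"twist": [0,0,0]},{"grip": 1,"translation": [0.001,0,0],"twist": [0,0,0]},{"grip": 1,"translation": [0.0015,0,0],"twist": [0,0,0]},{"grip": 1,"translation": [0.002,0,0],"twist": [0,0,0]},{"grip": 1,"translation": [0.0025,0,0],"twist": [0,0,0]},{"grip": 1,"translation": [0.003,0,0],"twist": [0,0,0]},{"grip": 1,"translation": [0.0035,0,0],"twist": [0,0,0]},{"grip": 1,"translation": [0.004,0,0],"twist": [0,0,0]},{"grip": 1,"translation": [0.004,0,0],"twist": [0,0,0]}]}}

```text
t: 11.6
eef_pos: [0.6065, 0.1989, 0.1029]
eef_rot: [0.594, 0.385, 0.593, -0.385]
contact_force: [-5.7, -1.8, 10.6]
grip_width: 0.307
```

Run:
```python
from h import *; from cell import bot
st=bot.state(); print(st["t"],st["eef_pos"],st["contact_force"],st["wrist_torque"])
```

```text
11.6 [0.60647907 0.19890698 0.10290521] [-5.68450737 -1.83004508 10.57394684] [-0.48162858  1.11982963 -0.04531783]
```

{"fn": "arm_command", "kwargs": {"steps": [{"grip": 1,"translation": [0.0005,-0.0004,0],"twist": [0,0,0]},{"grip": 1,"translation": [0.001,-0.0006,0],"twist": [0,0,0]},{"grip": 1,"translation": [0.0015,-0.0006,0],"twist": [0,0,0]},{"grip": 1,"translation": [0.002,-0.0006,0],"twist": [0,0,0]},{"grip": 1,"translation": [0.0025,-0.0006,0],"twist": [0,0,0]},{"grip": 1,"translation": [0.003,-0.0006,0],"twist": [0,0,0]}]}}

```text
t: 12.35
eef_pos: [0.6065, 0.1989, 0.1012]
eef_rot: [0.594, 0.385, 0.593, -0.384]
contact_force: [-6.1, -1.1, 14.8]
grip_width: 0.306
```

Run:
```python
from h import *; from cell import bot
st=bot.state(); print(st["t"],st["eef_pos"],st["contact_force"],st["wrist_torque"])
```

```text
12.35 [0.60647114 0.19890326 0.10123623] [-6.08957081 -1.06862917 14.81395972] [-0.38833421  1.37572294 -0.04404599]
```

{"fn": "arm_command", "kwargs": {"steps": [{"grip": 1,"translation": [0.0005,-0.0005,-0.0002],"twist": [0,0,0]},{"grip": 1,"translation": [0.001,-0.0009,-0.0004],"twist": [0,0,0]},{"grip": 1,"translation": [0.0015,-0.0009,-0.0004],"twist": [0,0,0]},{"grip": 1,"translation": [0.002,-0.0009,-0.0004],"twist": [0,0,0]},{"grip": 1,"translation": [0.0025,-0.0009,-0.0004],"twist": [0,0,0]},{"grip": 1,"translation": [0.003,-0.0009,-0.0004],"twist": [0,0,0]}]}}

```text
t: 13.1
eef_pos: [0.6064, 0.1989, 0.0987]
eef_rot: [0.594, 0.386, 0.592, -0.384]
contact_force: [-4.4, -1.9, 14.5]
grip_width: 0.309
```

Run:
```python
from h import *; from cell import bot
st=bot.state(); print(st["t"],st["eef_pos"],st["contact_force"],st["wrist_torque"],R_(st).round(4).tolist())
```

```text
13.1 [0.60637782 0.19894312 0.09868223] [-4.38147242 -1.87154086 14.49435948] [-0.46915205  1.02635727  0.02457014] [[0.0042, 0.9129, 0.4082], [0.0006, 0.4082, -0.9129], [-1.0, 0.0041, 0.0011]]
```

{"fn": "arm_command", "kwargs": {"steps": [{"grip": 1,"translation": [0.0005,-0.0005,-0.0004],"twist": [0,0,0]},{"grip": 1,"translation": [0.001,-0.0006,-0.0005],"twist": [0,0,0]},{"grip": 1,"translation": [0.0015,-0.0006,-0.0005],"twist": [0,0,0]},{"grip": 1,"translation": [0.002,-0.0006,-0.0005],"twist": [0,0,0]},{"grip": 1,"translation": [0.0025,-0.0006,-0.0005],"twist": [0,0,0]},{"grip": 1,"translation": [0.003,-0.0006,-0.0005],"twist": [0,0,0]},{"grip": 1,"translation": [0.0035,-0.0006,-0.0005],"twist": [0,0,0]},{"grip": 1,"translation": [0.004,-0.0006,-0.0005],"twist": [0,0,0]}]}}

```text
t: 14.1
eef_pos: [0.6063, 0.199, 0.0949]
eef_rot: [0.595, 0.386, 0.592, -0.383]
contact_force: [-3.0, -2.1, 14.5]
grip_width: 0.309
```

Run:
```python
from h import *; from cell import bot
st=bot.state(); print(st["t"],st["eef_pos"],st["contact_force"],st["wrist_torque"])
```

```text
14.1 [0.60627685 0.1989549  0.0948874 ] [-3.02329702 -2.07221702 14.4631509 ] [-0.53464084  0.66212166 -0.0246078 ]
```

{"fn": "arm_command", "kwargs": {"steps": [{"grip": 1,"translation": [0.0005,-0.0004,-0.0002],"twist": [0,0,0]},{"grip": 1,"translation": [0.001,-0.0004,-0.0002],"twist": [0,0,0]},{"grip": 1,"translation": [0.0015,-0.0004,-0.0002],"twist": [0,0,0]},{"grip": 1,"translation": [0.002,-0.0004,-0.0002],"twist": [0,0,0]},{"grip": 1,"translation": [0.0025,-0.0004,-0.0002],"twist": [0,0,0]}]}}

```text
t: 14.72
eef_pos: [0.6062, 0.199, 0.0926]
eef_rot: [0.595, 0.386, 0.591, -0.383]
contact_force: [-2.5, -1.7, 14.4]
grip_width: 0.31
```

Run:
```python
from h import *; from cell import bot; import cv2
st=bot.state(); print(st["t"],st["eef_pos"],st["contact_force"],st["wrist_torque"])
s=bot.camera("scene"); cv2.imwrite("pics/s5.png",cv2.resize(s["img"][130:190,395:455,::-1],None,fx=9,fy=9,interpolation=cv2.INTER_CUBIC))
```

```text
14.725 [0.60620244 0.19898193 0.09255707] [-2.47106305 -1.69240126 14.42416184] [-0.61610159  0.515203   -0.03205242]
```

View pics/s5.png

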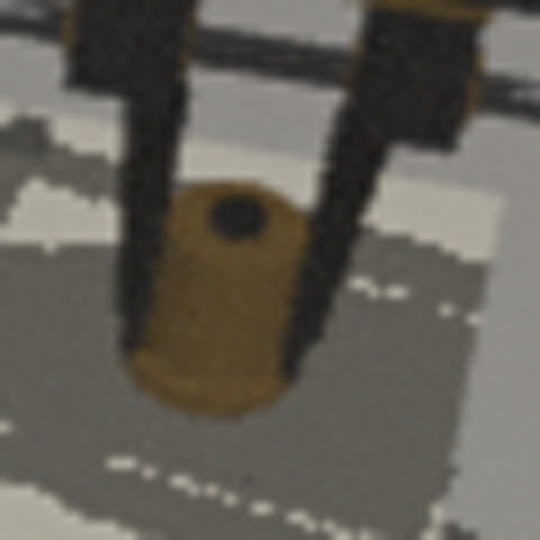

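{"fn": "arm_command", "kwargs": {"steps": [{"grip": 1,"translation": [0.0004,0,0],"twist": [0,0,0]},{"grip": 1,"translation": [0.0008,0,0],"twist": [0,0,0]},{"grip": 1,"translation": [0.0012,0,0],"twist": [0,0,0]}]}}

```text
t: 15.15
eef_pos: [0.6062, 0.199, 0.0917]
eef_rot: [0.595, 0.386, 0.591, -0.383]
contact_force: [-3.4, -2.2, 16.6]
grip_width: 0.305
```

Run:
```python
from h import *; from cell import bot; import cv2
st=bot.state(); print(st["t"],st["eef_pos"],st["contact_force"],st["wrist_torque"],R_(st)[:,0])
```

```text
15.15 [0.6062431  0.1989594  0.09170911] [-3.42303888 -2.23376097 16.56381939] [-0.59536103  0.74521335  0.02610777] [ 6.59972620e-03  4.28698316e-04 -9.99978130e-01]
```

{"fn": "arm_command", "kwargs": {"steps": [{"grip": 1,"translation": [0.0003,0,0],"twist": [0,0,0]},{"grip": 1,"translation": [0.0006,0,0],"twist": [0,0,0]},{"grip": 1,"translation": [0.0006,0,0],"twist": [0,0,0]}]}}

```text
t: 15.52
eef_pos: [0.6062, 0.199, 0.0915]
eef_rot: [0.595, 0.386, 0.591, -0.383]
contact_force: [-3.4, -2.6, 17.3]
grip_width: 0.305
```

Run:
```python
from h import *; from cell import bot; import cv2
st=bot.state(); print(st["t"],st["eef_pos"],st["contact_force"],st["wrist_torque"],R_(st)[:,0])
```

```text
15.525 [0.60623841 0.19895042 0.09149061] [-3.35465119 -2.62827669 17.30521277] [-0.6651836   0.81823188  0.04775038] [ 6.51838673e-03  3.95562427e-04 -9.99978677e-01]
```

{"fn": "arm_command", "kwargs": {"steps": [{"grip": 1,"translation": [0.0004,0,0],"twist": [0,0,0]},{"grip": 1,"translation": [0.0008,0,0],"twist": [0,0,0]},{"grip": 1,"translation": [0.0008,0,0],"twist": [0,0,0]}]}}

```text
t: 15.9
eef_pos: [0.6062, 0.1989, 0.0911]
eef_rot: [0.595, 0.386, 0.591, -0.383]
contact_force: [-4.8, -3.8, 18.2]
grip_width: 0.308
```

Run:
```python
from h import *; from cell import bot; import cv2
st=bot.state(); print(st["t"],st["eef_pos"],st["contact_force"],st["wrist_torque"],R_(st)[:,0])
```

```text
15.9 [0.60624348 0.19894368 0.09109559] [-4.79004999 -3.84211309 18.19841159] [-0.64411083  1.08098379  0.0475218 ] [ 6.42025013e-03  3.00084766e-04 -9.99979345e-01]
```

{"fn": "arm_command", "kwargs": {"steps": [{"grip": 1,"translation": [-0.001,0,0],"twist": [0,0,0]},{"grip": 1,"translation": [-0.002,0,0],"twist": [0,0,0]},{"grip": 1,"translation": [-0.003,0,0],"twist": [0,0,0]},{"grip": 1,"translation": [-0.004,0,0],"twist": [0,0,0]},{"grip": 1,"translation": [-0.004,0,0],"twist": [0,0,0]}]}}

```text
t: 16.52
eef_pos: [0.6062, 0.1989, 0.093]
eef_rot: [0.595, 0.386, 0.591, -0.383]
contact_force: [0.6, -1.7, 9.9]
grip_width: 0.305
```

Run:
```python
from h import *; from cell import bot; import cv2
st=bot.state(); print(st["t"],st["eef_pos"],st["contact_force"],st["wrist_torque"],R_(st)[:,0])
```

```text
16.525 [0.60621795 0.19894072 0.09300417] [ 0.59399126 -1.68476724  9.91757289] [-0.41681263  0.08172994 -0.01169703] [ 6.97448574e-03  6.31054346e-04 -9.99975479e-01]
```

{"fn": "arm_command", "kwargs": {"steps": [{"grip": 1,"translation": [-0.001,0,0],"twist": [0,0,0]},{"grip": 1,"translation": [-0.002,0,0],"twist": [0,0,0]},{"grip": 1,"translation": [-0.003,0,0],"twist": [0,0,0]},{"grip": 1,"translation": [-0.004,0,0],"twist": [0,0,0]},{"grip": 0.4,"translation": [-0.005,0,0],"twist": [0,0,0]},{"grip": 0.4,"translation": [-0.005,0,0],"twist": [0,0,0]},{"grip": 0.4,"translation": [-0.005,0,0],"twist": [0,0,0]}]}}

```text
t: 17.4
eef_pos: [0.6021, 0.1987, 0.0932]
eef_rot: [0.592, 0.384, 0.594, -0.385]
contact_force: [0.4, -0.7, -0.7]
grip_width: 0.56
```

Run:
```python
from h import *; from cell import bot; import cv2
s=bot.camera("scene"); cv2.imwrite("pics/s6.png",cv2.resize(s["img"][130:190,395:455,::-1],None,fx=9,fy=9,interpolation=cv2.INTER_CUBIC))
st=bot.state(); print(st["t"],st["eef_pos"],st["contact_force"],st["wrist_torque"],R_(st)[:,0],st["grip_width"])
```

```text
17.45 [0.60231614 0.19875158 0.09341492] [-0.26457672 -0.83598827  0.40899673] [-0.06300358  0.02537292 -0.02639441] [-2.50835699e-03 -5.08758387e-04 -9.99996725e-01] 0.5804338912145305
```

View pics/s6.png

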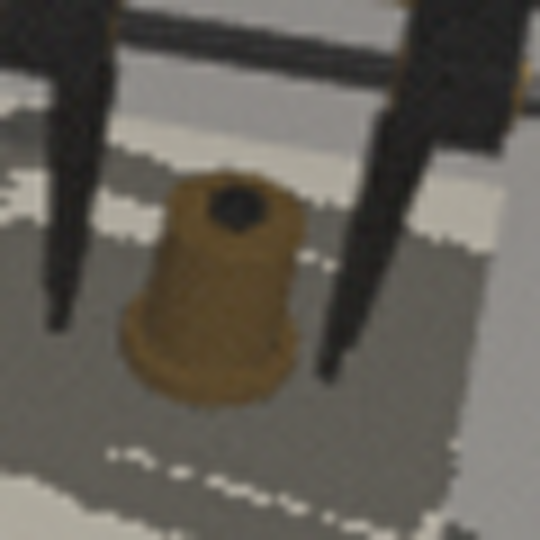

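{"fn": "arm_command", "kwargs": {"force": 20, "steps": [{"grip": 0.4,"translation": [-0.015,0,0],"twist": [0,0,0]},{"grip": 0.4,"translation": [-0.03,0,0],"twist": [0,0,0]},{"grip": 0.4,"translation": [-0.045,0,0],"twist": [0,0,0]},{"grip": 0.4,"translation": [-0.052,0,0],"twist": [0,0,0]},{"grip": 0.4,"translation": [-0.052,0.0035,0.0015],"twist": [0,0,0]},{"grip": 1,"translation": [-0.052,0.0035,0.0015],"twist": [0,0,0]},{"grip": 1,"translation": [-0.052,0.0035,0.0015],"twist": [0,0,0]},{"grip": 1,"translation": [-0.052,0.0035,0.0015],"twist": [0,0,0]},{"grip": 1,"translation": [-0.052,0.0035,0.0015],"twist": [0,0,0]},{"grip": 1,"translation": [-0.052,0.0035,0.0015],"twist": [0,0,0]},{"grip": 1,"translation": [-0.052,0.0035,0.0015],"twist": [0,0,0]},{"grip": 1,"translation": [-0.052,0.0035,0.0015],"twist": [0,0,0]}]}}

```text
t: 18.95
eef_pos: [0.6072, 0.1989, 0.1466]
eef_rot: [0.593, 0.385, 0.593, -0.385]
contact_force: [0.4, -0.4, -0.2]
grip_width: 0.003
```

Run:
```python
from h import *; from cell import bot; import cv2
s=bot.camera("scene"); pickle.dump(s,open("scene7.pkl","wb"));cv2.imwrite("pics/s7.png",cv2.resize(s["img"][120:185,395:455,::-1],None,fx=9,fy=9,interpolation=cv2.INTER_CUBIC))
st=bot.state(); print(st["t"],st["eef_pos"],st["contact_force"],st["wrist_torque"],R_(st)[:,0],st["grip_width"])
h=lambda p:tuple(round((a-o+.5)*9-.5,1) for a,o in zip(proj(s,p),(395,120)))
a=np.linspace(0,6.28,100)
for cx,cy in((.60823,.19746),):
    for n,r,z in(("flange bot",.019,.078),("flange top",.019,.084),("hub",.015,.116),("plug",.006,.119)):
        q=np.array([h([cx+r*np.cos(b),cy+r*np.sin(b),z]) for b in a]); print(n,q.min(0),q.max(0))
```

```text
19.0 [0.60718663 0.19888698 0.14660477] [-0.59243331 -0.29917677 -0.02563794] [-0.05536426 -0.03261435  0.00139671] [ 7.51014494e-05  1.43314887e-05 -9.99999997e-01] 0.00698435275493516
flange bot [120.4 391.1] [297.9 508.4]
flange top [124.5 369.9] [302.8 487.2]
hub [166.2 265.3] [310.8 357.9]
plug [211.9 281.4] [269.8 318.5]
```

View pics/s7.png

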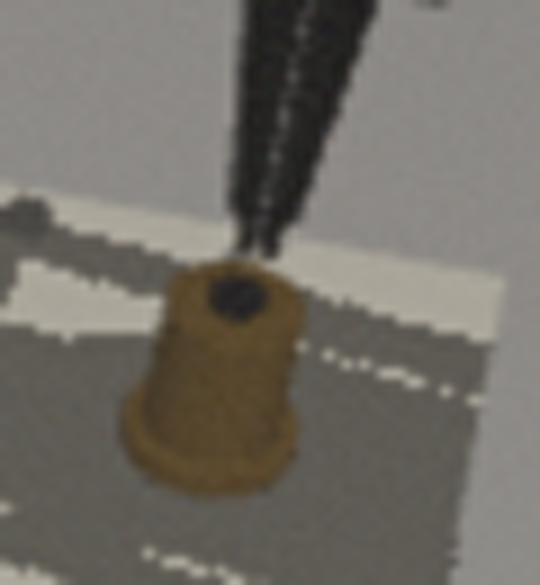

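Run:
```python
from h import *; import cv2
s0=load("scene"); s=load("scene7"); C=cloud(s); C0=cloud(s0)
def reg(C,x0,x1,y0,y1): P=C[y0:y1,x0:x1].reshape(-1,3); return np.median(P,0).round(4),P.std(0).round(4),
print("base patch before/after",reg(C0,432,440,175,185),reg(C,432,440,175,185))
print("base patch2",reg(C0,395,402,165,175),reg(C,395,402,165,175))
P=C[145:178,405:432]
print((P[:,:,2]*1000).round(0).astype(int)[:, ::2])
cv2.imwrite("pics/s7b.png",cv2.resize(s["img"][145:182,403:433,::-1],None,fx=16,fy=16,interpolation=cv2.INTER_NEAREST))
```

```text
base patch before/after (array([0.6496, 0.1941, 0.0782]), array([0.0054, 0.0075, 0.001 ])) (array([0.6497, 0.1946, 0.0781]), array([0.0053, 0.0074, 0.0011]))
base patch2 (array([0.579 , 0.1725, 0.0781]), array([0.0055, 0.0074, 0.001 ])) (array([0.5789, 0.1721, 0.0782]), array([0.0056, 0.0074, 0.001 ]))
[[ 78  76  77  77  79  78  78  75 146 145 146  -2  -1  -1]
 [ 77  79  79 714  80  79  77  78 142  77 143  80   3   0]
 [ 77  79  79  81  77  78  78  77 140  76 143  78  80  78]
 [ 79  81  77  76  76  79  79  78 139  78 140  77  79  80]
 [ 78  78  76  77  79  79 115 117 115 115  78  78  80  78]
 [ 78  77  79  77  78 115 115 116 115 118 118  77  78  77]
 [ 79  79  79  79  80 117 115 118 119 120 117  80  78  79]
 [ 76  77  78  77 115 117 115 119 118 119 117 115  80  79]
 [ 77  78  78  77 116 115 116 119 119 118 116 114  78  78]
 [ 80  78  76  79 117 116 117 118 118 118 116 116  80  78]
 [ 78  76  79  77 116 116 115 116 115 116 115 117  80  77]
 [ 78  78  79  76 112 115 118 118 116 116 115 117  78  79]
 [ 78  79  78  80 111 115 114 117 117 115 113 114  79  79]
 [ 77  79  78  78 109 112 116
[... 451 characters left out ...]
8  87  87  94  96  97  95  99  96  92  83  78  77]
 [ 78  79  84  84  90  93  93  93  94  93  92  85  78  78]
 [ 77  78  85  82  87  89  92  95  92  93  87  86  78  80]
 [ 77  79  82  83  85  90  90  90  92  88  86  86  78  78]
 [ 78  76  80  83  84  85  89  89  88  85  84  83  78  80]
 [ 79  78  78  82  85  87  87  84  85  86  84  78  78  80]
 [ 80  78  78  81  84  83  85  85  84  84  82  79  79  78]
 [ 78  80  77  79  78  81  84  84  84  80  79  80  78  79]
 [ 80  77  78  78  78  79  80  83  82  79  78  78  80  80]
 [ 78  79  78  78  78  80  78  78  79  78  79  78  77  78]
 [ 80  78  79  77  78  77  77  76  79  79  78  77  79  77]
 [ 77  79  79  79  79  79  79  78  79  78  78  77  79  77]]
```

View pics/s7b.png

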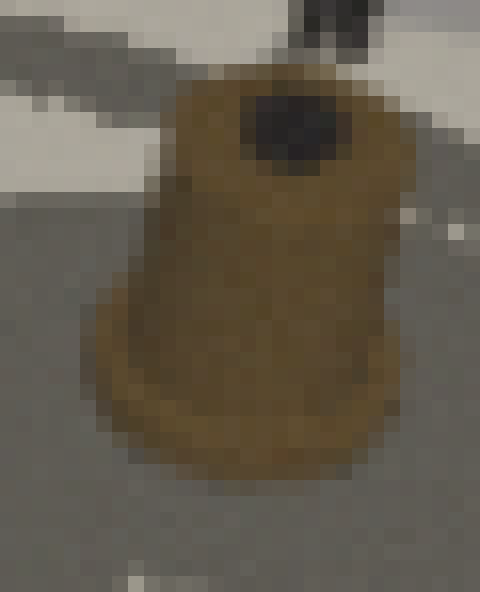

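Run:
```python
from h import *
s=load("scene7"); k=lambda X,Y,z:atz(s,(X+.5)/9-.5+395,(Y+.5)/9-.5+120,z)
print("plug",k(238,298,.119)); 
h=lambda p:tuple(round((a-o+.5)*9-.5,1) for a,o in zip(proj(s,p),(395,120)))
print("tip pred",h([.6072,.1989,.1386]),"vs seen ~ (258,250)", k(258,250,.1386))
C=cloud(s); P=C[149:160,412:432].reshape(-1,3); m=(P[:,2]>.1145)&(P[:,2]<.1176); print(P[m].mean(0),m.sum())
```

```text
plug [0.6074584  0.19759706 0.119     ]
tip pred (np.float64(256.2), np.float64(219.5)) vs seen ~ (258,250) [0.61268462 0.19065815 0.1386    ]
[0.60655786 0.1975825  0.11604995] 103
```

{"fn": "arm_command", "kwargs": {"steps": [{"grip": 1,"translation": [0.008,-0.001,0],"twist": [0,0,0]},{"grip": 1,"translation": [0.014,-0.001,0],"twist": [0,0,0]},{"grip": 1,"translation": [0.017,-0.001,0],"twist": [0,0,0]},{"grip": 1,"translation": [0.018,-0.001,0],"twist": [0,0,0]},{"grip": 1,"translation": [0.019,-0.001,0],"twist": [0,0,0]},{"grip": 1,"translation": [0.02,-0.001,0],"twist": [0,0,0]},{"grip": 1,"translation": [0.021,-0.001,0],"twist": [0,0,0]},{"grip": 1,"translation": [0.022,-0.001,0],"twist": [0,0,0]},{"grip": 1,"translation": [0.0225,-0.001,0],"twist": [0,0,0]},{"grip": 1,"translation": [0.023,-0.001,0],"twist": [0,0,0]}]}}

```text
t: 20.25
eef_pos: [0.6071, 0.1987, 0.1258]
eef_rot: [0.594, 0.385, 0.593, -0.384]
contact_force: [-2.4, -0.9, 8.4]
grip_width: 0.004
```

Run:
```python
from h import *; from cell import bot
st=bot.state(); print(st["t"],st["eef_pos"],st["contact_force"],st["wrist_torque"])
```

```text
20.25 [0.60709946 0.19869468 0.12578105] [-2.44016251 -0.85846425  8.42276826] [-0.21846095  0.53238211  0.01123487]
```

{"fn": "arm_command", "kwargs": {"steps": [{"grip": 1,"translation": [0.0005,0,0],"twist": [0,0,0]},{"grip": 1,"translation": [0.001,0,0],"twist": [0,0,0]},{"grip": 1,"translation": [0.0015,0,0],"twist": [0,0,0]},{"grip": 1,"translation": [0.002,0,0],"twist": [0,0,0]},{"grip": 1,"translation": [0.0025,0,0],"twist": [0,0,0]},{"grip": 1,"translation": [0.003,0,0],"twist": [0,0,0]},{"grip": 1,"translation": [0.003,0,0],"twist": [0,0,0]}]}}

```text
t: 21.12
eef_pos: [0.6078, 0.1989, 0.1248]
eef_rot: [0.594, 0.386, 0.592, -0.384]
contact_force: [-3.7, -1.1, 13.5]
grip_width: 0.006
```

Run:
```python
from h import *; from cell import bot
st=bot.state(); print(st["t"],st["eef_pos"],st["contact_force"],st["wrist_torque"])
```

```text
21.125 [0.60784915 0.19894102 0.12479133] [-3.65228161 -1.05674368 13.52453828] [-0.18908092  0.8331268   0.01639894]
```

{"fn": "arm_command", "kwargs": {"steps": [{"grip": 1,"translation": [0.0005,-0.0005,0],"twist": [0,0,0]},{"grip": 1,"translation": [0.001,-0.001,0],"twist": [0,0,0]},{"grip": 1,"translation": [0.0015,-0.001,0],"twist": [0,0,0]},{"grip": 1,"translation": [0.002,-0.001,0],"twist": [0,0,0]},{"grip": 1,"translation": [0.0025,-0.001,0],"twist": [0,0,0]},{"grip": 1,"translation": [0.003,-0.001,0],"twist": [0,0,0]}]}}

```text
t: 21.88
eef_pos: [0.6079, 0.1989, 0.1236]
eef_rot: [0.595, 0.386, 0.592, -0.383]
contact_force: [-5.2, -0.9, 20.0]
grip_width: 0.006
```

Run:
```python
from h import *; from cell import bot
st=bot.state(); print(st["t"],st["eef_pos"],st["contact_force"],st["wrist_torque"])
```

```text
21.875 [0.60786648 0.19892355 0.12355521] [-5.16494319 -0.90255119 19.99777898] [-0.21013075  1.04897148 -0.00542461]
```

{"fn": "arm_command", "kwargs": {"steps": [{"grip": 1,"translation": [-0.002,0,0],"twist": [0,0,0]},{"grip": 1,"translation": [-0.004,0,0],"twist": [0,0,0]},{"grip": 1,"translation": [-0.006,0,0],"twist": [0,0,0]},{"grip": 1,"translation": [-0.009,0,0],"twist": [0,0,0]},{"grip": 1,"translation": [-0.03,0,0],"twist": [0,0,0]},{"grip": 1,"translation": [-0.08,0,0],"twist": [0,0,0]},{"grip": 1,"translation": [-0.13,0,0.03],"twist": [0,0,0]},{"grip": 1,"translation": [-0.15,-0.06,0.03],"twist": [0,0,0]},{"grip": 1,"translation": [-0.15,-0.12,0.03],"twist": [0,0,0]},{"grip": 1,"translation": [-0.15,-0.17,0.03],"twist": [0,0,0]},{"grip": 1,"translation": [-0.15,-0.2,0.03],"twist": [0,0,0]},{"grip": 1,"translation": [-0.15,-0.2,0.03],"twist": [0,0,0]},{"grip": 1,"translation": [-0.15,-0.2,0.03],"twist": [0,0,0]}]}}

```text
t: 23.5
eef_pos: [0.4355, 0.0893, 0.2682]
eef_rot: [0.594, 0.385, 0.593, -0.384]
contact_force: [-0.7, -0.4, 0.1]
grip_width: 0.008
```

Run:
```python
from h import *; from cell import bot; import cv2
st=bot.state(); print(st["t"],st["eef_pos"],st["contact_force"])
for n in("scene","top"):
    s=bot.camera(n); pickle.dump(s,open(n+"8.pkl","wb")); cv2.imwrite(f"pics/{n}8.png",s["img"][:,:,::-1])
s=load("scene8"); C=cloud(s); P=C[149:160,412:432].reshape(-1,3); m=(P[:,2]>.1135)&(P[:,2]<.1180); print(P[m].mean(0),m.sum())
A=np.c_[P[m][:,:2]-P[m][:,:2].mean(0),np.ones(m.sum())]; print("tilt fit",np.linalg.lstsq(A,P[m][:,2],rcond=None)[0])
B=C[165:185,432:440].reshape(-1,3); print("base",np.median(B,0))
cv2.imwrite("pics/s8c.png",cv2.resize(s["img"][120:185,395:455,::-1],None,fx=9,fy=9,interpolation=cv2.INTER_CUBIC))
```

```text
23.5 [0.43554751 0.08925171 0.26817468] [-0.68769196 -0.39985592  0.05976847]
[0.60712547 0.19654372 0.1160378 ] 116
tilt fit [0.01640047 0.00442031 0.1160378 ]
base [0.64253833 0.20650858 0.07839103]
```

View pics/scene8.png

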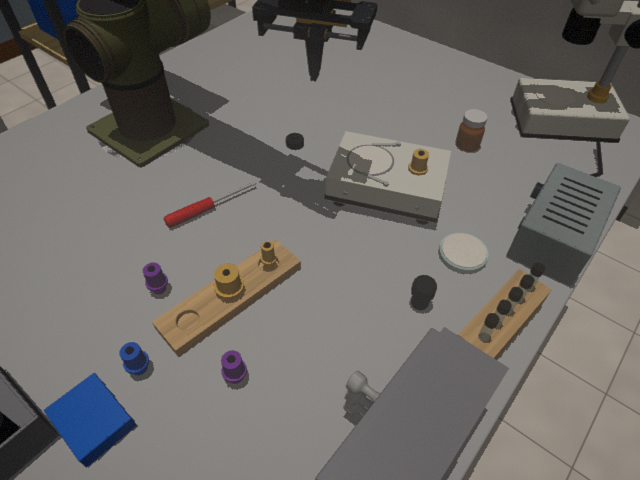

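View pics/s8c.png

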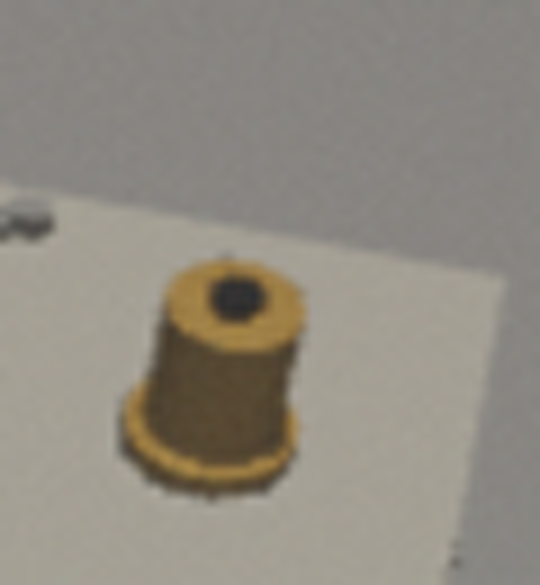

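The bushing looks seated: its hub top is 37.7 mm above the base top, against 38 mm when home. The other parts are where they started.

```bash
python3 -c "
from cell import bot
print(bot.hand_in())"
```

```text
the job is handed in; nothing more can be done
None
```

I took the mid-sized bushing from the end pocket of the rack, pressed it into the post socket and let go. I then pressed once more on its plug with the closed fingers, backed the arm clear and handed the job in at about 23.6 s.

**Force while pressing:**
- The push held at about 16 N while the ring was driven down.
- It then grew at about 4–5 N per mm, the feet's stiffness, so the shoulder was home.
- The gripped push ended at about 20 N, allowing for the bushing's weight.
- The press on the plug read 20 N, about 22 N on the feet with the bushing's weight. Both are under the 28 N limit.

**Final depth check:** The hub top is at 116.0 mm and the base top at about 78.4 mm. That is 37.7 mm apart against 38 mm when fully home, which is within the depth noise. The hub-top tilt fit came out at about 1°, also within noise.

**One check disagreed:** In the scene picture the lower edge of the flange sat about one pixel higher than I predicted from the mouth position. That alone would suggest the bushing stands up to about 2 mm proud. The depth and force readings both contradict it, so I put it down to calibration or edge reading.

The last scene picture shows the other two bushings, the eyepiece, the dish and the look-alikes where they started.

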